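# Open one tortilla warmer, shut the rest

## Robot

A 7-joint arm with a two-finger parallel gripper is mounted at the origin on the work surface. World frame = base frame: x ahead of the robot, y to its left, z up, the work surface at z = 0. Lengths are in m, angles in rad, forces in N, time in s.
With the tool pointing down it reaches from about 0.4 to 0.85 m from the base axis. Payload 4.5 kg.
Tool frame: the origin (TCP) lies on the centre line of the jaws, within the pads' length; the fingertips stand r.tcp_to_tips ahead of it and the grasp point (between the pads) lies 11 mm behind it (r.tcp_to_tips is the distance from the TCP to the fingertips, in m); y points along the fingers, x is the direction in which the jaws open and shut, and the axes are right-handed (so a half turn about y gives the same grasp; the last joint's range is limited). The gripper opens to 88 mm and grips with 3 to 60 N. Pads are 18 mm wide; open, the fingers measure 123 mm over their backs; the gripper's body (75 mm by 187 mm) begins 45 mm behind the grasp point.
Start: joints at [1.163, 0.689, -0.195, 1.565, 0.157, 0.902, -0.215], TCP at [0.267, -0.565, 0.247] pointing down, gripper open.
Joint ranges: [-3.01, 3.01], [-0.46, 2.08], [-1.47, 1.51], [0.13, 2.56], [-1, 4.14], [0.04, 2.09], [-2.66, 2.66]. Speed limits (rad/s): [2.57, 2.57, 3.14, 3.14, 3.14, 3.14, 3.14].

## Interface

Orientations are given as a unit quaternion [x, y, z, w].
In Python, from plant import r gives the robot as it stands. The module is installed in compiled form; this text tells all that it offers.
- The arm moves only by the shell command python3 -m inch 'ROWS' [OPENING] [FORCE]. ROWS is text: rows parted by semicolons, each of 4 numbers parted by spaces: the shift along the tool's x, y, z in mm, then the turn about the tool's y in degrees. In form: x y z spin; .... A call has 1 to 10 rows; each row is the pose to reach, as a shift and turn from the pose commanded when the call began, along the tool's axes at that moment; what a row does not reach only later rows make up. A row lasts 1/10 s, in which the tool goes at most 50 mm and 8.59 degrees, less where a joint would pass 70% of its speed; a pose out of reach is approached as far as the arm can. A call with a gripper value outside its range is refused whole. OPENING is the gripper command: -1 is shut, 1 is fully open, values between are in proportion, set as the call begins (- or left out, the last holds). The fingers move at their own pace and stop on an object; FORCE is the grip in N (left out, the last holds). Time passes only in rows, so rows that repeat a pose let the fingers close. It gives the time, the measured TCP pose, the force and the opening at its end, in the units of the state.
- r.get_state(): the state, without advancing time (a new reading comes with each control period).
- r.snapshot(name): name is "side" or "top"; returns a dict with "frame" (400x640x3 uint8, red, green, blue), "intrinsics" (3x3 intrinsics, pixels), "R" (3x3) and "t" (3): a world point X has camera coordinates R X + t. Camera axes: x right, y down, z forward; pixel columns grow to the right and rows downward; lengths in m; the calibration is good to about 2 mm. A picture is of the moment at which its call begins. There is no depth.
- r.finish_job(): hands the job in, once; it reports no verdict.
Trained networks look in the newest picture that a camera, given by its name, has taken for a name from the list of things; names that differ only in an ending like _2 or _b are one class to them, and where a whole thing is asked for, a point or a joint stands for the part that bears it (a point fixed in the world has none). Each returns a list of dicts, best first, with "p" (0 to 1); they miss things now and then, are a little off and sometimes report something else, mostly with a low value. They report only what shows in the picture. A call takes as long as a camera call. They do not tell look-alikes from the thing itself.
- r.trace(camera, name): "region" (400x640 bool, what is visible of it) and "centre" ([row, column] in pixels, amid what is visible of it).
- r.tip_of(camera, name): "centre" ([row, column] in pixels: a listed point, or the origin of a listed thing).
The state is a dict: "clock": time; "q": joint angles; "qd": joint speeds; "joint_torque": joint torques, N m; "tool_pos": TCP position; "eef_rot": TCP orientation; "contact_force": force on the tool from outside, world axes, zero at the start; "moment": the same for the moment, N m; "opening": opening from 0.0 (shut) to 1.0 (fully open).
Only numpy, scipy, OpenCV 4.12 (cv2) and the standard library are available. Lean on these libraries where they do the work, as an engineer would, in place of code of your own. Each camera call takes 0.05 s, during which the arm holds its last target.

## Task

I am about to serve from the smallest of the three tortilla warmers, so leave it open, with its push-push lid knob standing up, and have the knobs of the two big ones latched down so that they stay shut. Press a knob fully down and let go to change it, look whether each ended up open or shut, and press again where it did not. Leave the comal, the tortilla press, the tongs and the bowl where they are.

Things in the scene. Friction and masses are not known exactly. Their poses are not given: they have to be found in the camera images.
- small_knob (a joint): Push-push knob of the small warmer, moving straight up and down, in m: 0 to 0.001 = latched down (shut), about +0.018 = latched up (open), -0.0115 = pressed to its bottom stop. All catches: each full press and letting go changes the state, shut to open, open to shut. This one is always shut at the start; a larger one may be open or shut.
- small_knob_top (a point): Centre of the flat top of the knob in the middle of the lid of the small warmer (plain plastic, 140 mm across, lid top 80 mm above the counter); it moves with the knob. All knobs: round, plain grey plastic on cream lids, 60 mm across; top 16 mm above the lid when shut, 34 mm when open (a bare steel sleeve then shows under the cap), 4.5 mm at the stop.
- big_a_knob (a joint): Push-push knob of the first big warmer, moving straight up and down, in m: 0 to 0.001 = latched down (shut), about +0.018 = latched up (open), -0.0115 = pressed to its bottom stop. All catches change over 7 to 9 mm below the shut height, so press to the stop; a shorter press springs back to the same state. Once let go they settle within 1 s.
- big_a_knob_top (a point): Centre of the flat top of the knob in the middle of the lid of the first big warmer (plain plastic, 178 mm across, lid top 100 mm above the counter); it moves with the knob. The warmers stand firmly and do not shift. They look alike but for size and stand in a row in any order.
- big_b_knob (a joint): Push-push knob of the second big warmer, moving straight up and down, in m: 0 to 0.001 = latched down (shut), about +0.018 = latched up (open), -0.0115 = pressed to its bottom stop. All springs push up with 3 N when open, 5.5 N at the stop, 2 to 3 N more while moving: press slowly (50 mm/s or less) down to the stop, ending with 8 to 15 N.
- big_b_knob_top (a point): Centre of the flat top of the knob in the middle of the lid of the second big warmer (plain plastic, 178 mm across, lid top 100 mm above the counter); it moves with the knob. z is up.
- comal: green enamel comal (shallow griddle, 200 mm across with a loop handle) lying on the counter beyond the warmers, a bystander; origin under its centre
- press: heavy round iron tortilla press with lever, 180 mm across, about 70 mm high, beyond the warmers, a bystander; origin under its centre
- tongs: stainless steel tongs, 240 mm long, closed by a clip, lying flat between the warmers and the robot on its left, a bystander; origin under the middle
- bowl: earthenware bowl, 120 mm across, 50 mm high, beyond the warmers, a bystander; origin under its centre
There are look-alikes about, which are no part of the job. What is shaped like the part that bears small_knob but brown or purple is not meant.

How it is judged:
At the end, for the whole second after the job is handed in: the smallest warmer's knob stands up (at least 13 mm above its shut height), the knobs of the two big warmers are latched down (within 4 mm above and 3 mm below their shut height), all three at rest (slower than 20 mm/s) (value of joint small_knob above 0.013 m and value of joint big_a_knob between -0.003 and 0.004 m and value of joint big_b_knob between -0.003 and 0.004 m and velocity of joint small_knob between -0.02 and 0.02 m/s and velocity of joint big_a_knob between -0.02 and 0.02 m/s and velocity of joint big_b_knob between -0.02 and 0.02 m/s); the robot touches nothing.
It fails at once if the comal was shoved more than 30 mm from its place (distance of comal from where it was at the start of the episode above 0.03 m).
It fails at once if the press was shoved more than 30 mm from its place (distance of press from where it was at the start of the episode above 0.03 m).
It fails at once if the tongs was shoved more than 30 mm from its place (distance of tongs from where it was at the start of the episode above 0.03 m).
It fails at once if the bowl was shoved more than 30 mm from its place (distance of bowl from where it was at the start of the episode above 0.03 m).
It also fails if it takes over 45 s, if anything falls off the work surface, if the arm or the gripper's body presses on something with over 40 N, if the wrist force passes 120 N, or if a joint passes its speed limit or range.

## Working session

There is one attempt and no reset: what is moved stays moved. The work goes in short steps, Python scripts to look and compute and a shell command to move; the robot and the scene stay as the last step left them, time stands still between calls to the robot, and variables do not carry over. Pictures are saved under pics/ and viewed, and the job is handed in when it is done.

```bash
mkdir -p pics; ls; python3 - <<'E'
from plant import r
import cv2,pickle
s=r.get_state();print({k:s[k] for k in('clock','tool_pos','eef_rot','contact_force','opening')},r.tcp_to_tips)
for n in('side','top'):
    d=r.snapshot(n);cv2.imwrite(f'pics/{n}0.png',d['frame'][:,:,::-1]);pickle.dump(d,open(f'{n}0.pkl','wb'))
    print(n,d['intrinsics'].tolist(),d['R'].round(4).tolist(),d['t'].round(4).tolist())
    for nm in('small_knob_top','big_a_knob_top'):
        print(nm,[(x['p'],x['centre']) for x in r.tip_of(n,nm)])
    print([(x['p'],x['centre'],x['region'].sum()) for x in r.trace(n,'small_knob')])
    print([(x['p'],x['centre'],x['region'].sum()) for x in r.trace(n,'big_a_knob')])
print(r.get_state()['clock'])
E
```

```text
pics
{'clock': 0.0, 'tool_pos': array([ 0.26693012, -0.56443665,  0.2459132 ]), 'eef_rot': array([-0.5971182 ,  0.3788464 , -0.37767228,  0.59773649]), 'contact_force': array([0.30858474, 0.15603478, 1.00245156]), 'opening': 1.000222734948058} 0.008
side [[519.1735855957708, 0.0, 313.66949116814214], [0.0, 519.1735855957708, 197.7887962404558], [0.0, 0.0, 1.0]] [[-0.7885, -0.615, -0.0062], [-0.4261, 0.5535, -0.7156], [0.4436, -0.5616, -0.6985]] [0.4702, 0.2407, 1.2602]
small_knob_top [(0.83, [253.1, 262.0]), (0.67, [346.3, 263.8]), (0.6, [308.3, 189.5])]
big_a_knob_top [(0.88, [171.2, 334.7])]
[(0.73, [314.2, 192.6], np.int64(581)), (0.71, [344.1, 265.7], np.int64(647))]
[(0.56, [179.0, 336.0], np.int64(363))]
top [[458.8844203270937, 0.0, 322.2744960016607], [0.0, 458.8844203270937, 199.7304705463297], [0.0, 0.0, 1.0]] [[0.024, -0.9997, -0.0076], [-0.9945, -0.023, -0.1024], [0.1022, 0.0101, -0.9947]] [0.1194, 0.5351, 1.4971]
small_knob_top [(0.78, [204.3, 266.6]), (0.76, [195.7, 195.7]), (0.59, [257.7, 204.6])]
big_a_knob_top []
[(0.85, [254.4, 203.7], np.int64(276)), (0.61, [207.8, 262.5], np.int64(270)), (0.58, [201.1, 196.1], np.int64(258))]
[(0.57, [207.3, 357.7], np.int64(299)), (0.55, [207.2, 263.7], np.int64(280))]
0.5
```

View pics/side0.png

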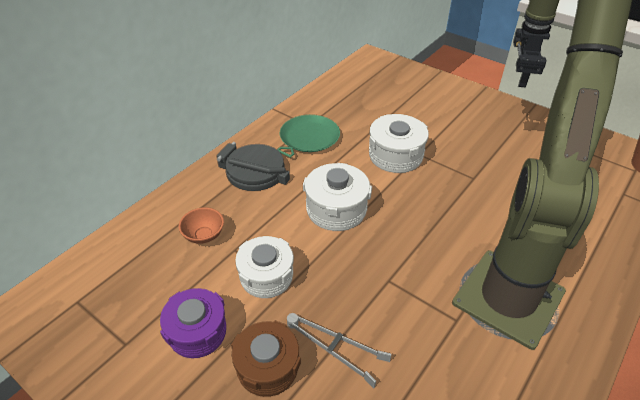

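View pics/top0.png

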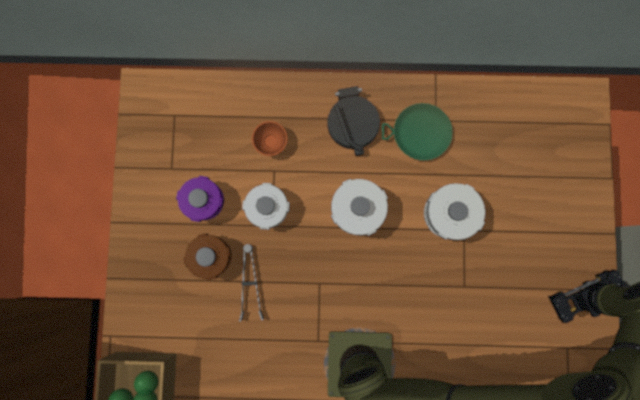

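```bash
python3 - <<'E'
import cv2
a=cv2.imread('pics/side0.png')[120:400,140:440];cv2.imwrite('pics/sidec.png',cv2.resize(a,None,fx=2.1,fy=2.1,interpolation=cv2.INTER_CUBIC))
a=cv2.imread('pics/top0.png')[140:310,150:420];cv2.imwrite('pics/topc.png',cv2.resize(a,None,fx=2.9,fy=2.9,interpolation=cv2.INTER_CUBIC))
E
```

```text
(no output)
```

View pics/sidec.png

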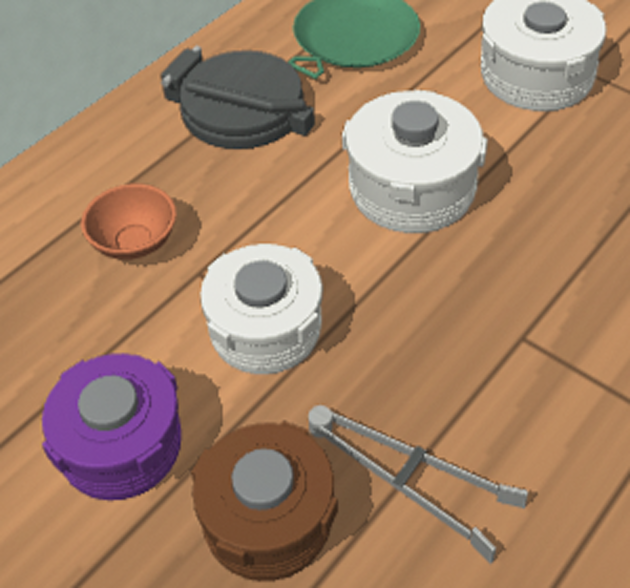

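View pics/topc.png

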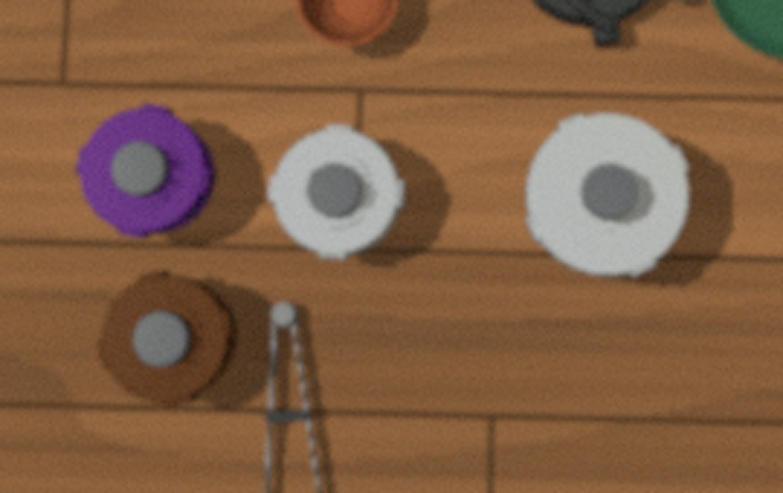

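```bash
cat > h.py <<'E'
import numpy as np,cv2,pickle
from scipy.optimize import least_squares
def proj(d,X):
    c=d['R']@np.asarray(X)+d['t'];p=d['intrinsics']@c;return p[:2]/p[2]
def tri(ds,ps):
    f=lambda X:np.concatenate([proj(d,X)-p for d,p in zip(ds,ps)])
    s=least_squares(f,[.6,0,.1]);return s.x,s.fun
def cap(d,uv,rad=22,out=None):
    f=cv2.resize(d['frame'],None,fx=4,fy=4,interpolation=cv2.INTER_CUBIC)
    g=cv2.cvtColor(f,cv2.COLOR_RGB2GRAY)
    u,v=[int(4*a) for a in uv]; w=g[v-4*rad:v+4*rad,u-4*rad:u+4*rad]
    ref=np.median(w[4*rad-12:4*rad+12,4*rad-12:4*rad+12])
    m=(abs(w.astype(int)-ref)<14).astype(np.uint8)
    m=cv2.morphologyEx(m,cv2.MORPH_OPEN,np.ones((9,9)))
    n,l,s,c=cv2.connectedComponentsWithStats(m); k=l[4*rad,4*rad]
    cs,_=cv2.findContours((l==k).astype(np.uint8),0,cv2.CHAIN_APPROX_NONE)
    e=cv2.fitEllipse(cv2.convexHull(max(cs,key=len)))
    if out:
        q=cv2.cvtColor(f[v-4*rad:v+4*rad,u-4*rad:u+4*rad],cv2.COLOR_RGB2BGR);cv2.ellipse(q,e,(0,0,255),1);out.append(cv2.resize(q,(176,176))) if isinstance(out,list) else 0
    return np.array([(e[0][0]+u-4*rad+.5)/4-.5,(e[0][1]+v-4*rad+.5)/4-.5]),[x/4 for x in e[1]]
E
python3 - <<'E'
from h import *
S=pickle.load(open('side0.pkl','rb'));T=pickle.load(open('top0.pkl','rb'))
o=[np.zeros((176,176,3),np.uint8)]
for n,a,b in(('small',(264,253),(265,205)),('mid',(337,174),(360,206)),('right',(399,127),(457,211))):
    pa,ea=cap(S,a,out=o);pb,eb=cap(T,b,out=o);X,f=tri([S,T],[pa,pb]);print(n,pa,np.round(ea,1),pb,np.round(eb,1),X.round(4),f.round(2))
cv2.imwrite('pics/caps.png',np.hstack([*o[1:4]]) if 0 else np.vstack([np.hstack(o[1::2]),np.hstack(o[2::2])]))
E
```

```text
small [263.34257126 253.21092796] [18.1 23.9] [265.07434273 205.06380844] [17.4 17.9] [0.5043 0.3129 0.0926] [ 0.04  0.   -0.03 -0.04]
mid [337.14306641 174.95557213] [13.9 21. ] [360.8889122  206.24296188] [18.5 20.5] [0.5053 0.0118 0.1297] [ 0.38  0.03 -0.23 -0.38]
right [399.27775002 126.4180336 ] [10.8 18.5] [457.56682587 210.92297554] [18.  19.7] [ 0.497  -0.2918  0.1152] [-0.28 -0.01  0.14  0.26]
```

View pics/caps.png

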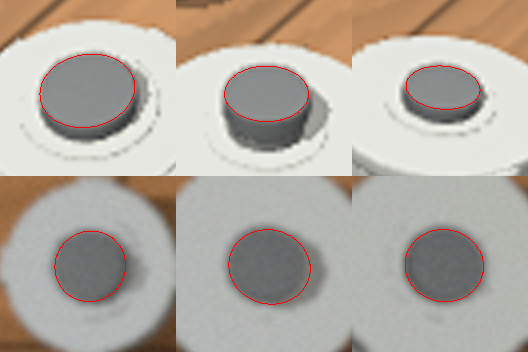

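```bash
cat > go.py <<'E'
import sys,numpy as np
from plant import r
from scipy.spatial.transform import Rotation as R
T=dict(small=(.5043,.3129,.095),mid=(.506,.0110,.132))[sys.argv[1]]
s=r.get_state();M=R.from_quat(s['eef_rot']).as_matrix();p=np.array(s['tool_pos'])
print('t',s['clock'],'pos',p.round(4),'F',np.round(s['contact_force'],1),'open',round(s['opening'],2));print(M.round(3))
for h in(.03,0,):
    print('tip at knob+%.3f: shift mm'%h,(1000*M.T@(np.array(T)+[0,0,h+r.tcp_to_tips]-p)).round(1))
E
python3 go.py mid
```

```text
t 0.5 pos [ 0.2672 -0.565   0.2467] F [-0.9  0.2 -0.7] open 1.0
[[ 0.428 -0.     0.904]
 [-0.904  0.     0.428]
 [-0.    -1.    -0.   ]]
tip at knob+0.030: shift mm [-418.6   76.7  462.1]
tip at knob+0.000: shift mm [-418.6  106.7  462.1]
```

```bash
python3 -m inch '-30 0 32 0; -60 0 65 0; -90 0 98 0; -120 0 130 0; -150 0 165 0; -180 0 198 0; -210 0 232 0; -240 0 265 0; -270 0 298 0; -300 0 331 0' -1 30; python3 go.py mid
```

```text
clock: 1.5
tool_pos: [0.4389, -0.1506, 0.247]
eef_rot: [-0.597, 0.378, -0.379, 0.597]
contact_force: [0.1, -0.6, 0.2]
opening: 0.117
t 1.5 pos [ 0.4389 -0.1506  0.247 ] F [ 0.1 -0.6  0.2] open 0.12
[[ 0.427  0.001  0.904]
 [-0.904 -0.     0.427]
 [ 0.001 -1.     0.001]]
tip at knob+0.030: shift mm [-117.5   77.   129.7]
tip at knob+0.000: shift mm [-117.5  107.   129.7]
```

```bash
python3 -m inch '-30 0 32 0; -60 0 65 0; -90 0 98 0; -118 10 130 0; -118 40 130 0; -118 75 130 0; -118 85 130 0; -118 85 130 0'; python3 go.py mid; python3 - <<'E'
from plant import r
import cv2,numpy as np
a=r.snapshot('side')['frame'][100:300,220:460,::-1];cv2.imwrite('pics/side1.png',cv2.resize(a,None,fx=3,fy=3))
E
```

```text
clock: 2.3
tool_pos: [0.5044, 0.0097, 0.1608]
eef_rot: [0.598, -0.379, 0.378, -0.597]
contact_force: [0.2, 0.4, -0.2]
opening: 0.006
t 2.3 pos [0.5044 0.0097 0.1608] F [ 0.2  0.4 -0.2] open 0.01
[[ 0.427 -0.003  0.904]
 [-0.904 -0.001  0.427]
 [-0.001 -1.    -0.003]]
tip at knob+0.030: shift mm [-0.5 -9.2  2. ]
tip at knob+0.000: shift mm [-0.4 20.8  2.1]
```

View pics/side1.png

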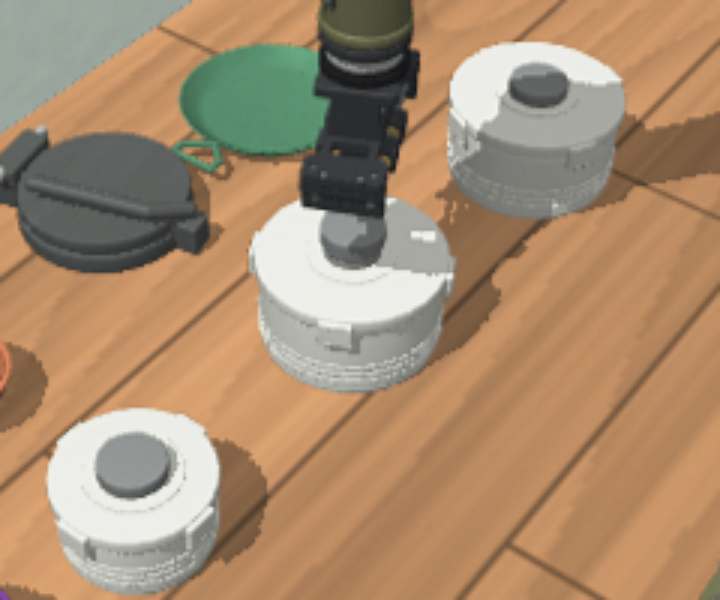

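The shut fingers stand above the middle, open knob (crop 352,235). Next I press it at 40 mm/s.

```bash
python3 -m inch '0 4 2 0; 0 8 2 0; 0 12 2 0; 0 16 2 0; 0 20 2 0; 0 24 2 0; 0 28 2 0; 0 32 2 0; 0 36 2 0; 0 40 2 0'; python3 -m inch '0 3 0 0; 0 6 0 0; 0 8 0 0; 0 9 0 0; 0 9 0 0'
```

```text
clock: 3.35
tool_pos: [0.5072, 0.0108, 0.1215]
eef_rot: [-0.597, 0.378, -0.378, 0.597]
contact_force: [-0.3, 0.0, 5.6]
opening: 0.005
clock: 3.85
tool_pos: [0.5071, 0.0108, 0.113]
eef_rot: [-0.597, 0.378, -0.378, 0.597]
contact_force: [-0.9, -0.3, 8.3]
opening: 0.009
```

```bash
python3 -m inch '0 1 0 0; 0 1 0 0; 0 1 0 0'
```

```text
clock: 4.15
tool_pos: [0.5072, 0.0107, 0.1129]
eef_rot: [-0.597, 0.378, -0.379, 0.597]
contact_force: [-3.3, 0.0, 17.3]
opening: 0.003
```

Reached the stop (17 N, no further travel). I'll back off slowly, lift, and look.

```bash
python3 -m inch '0 -4 0 0; 0 -8 0 0; 0 -14 0 0; 0 -25 0 0; 0 -40 0 0; -40 -55 20 0; -80 -65 40 0; -120 -65 60 0; -160 -65 78 0; -190 -65 90 0'; python3 go.py small; python3 - <<'E'
from plant import r
import cv2,numpy as np
d=r.snapshot('side');a=d['frame'][100:300,220:460,::-1];cv2.imwrite('pics/side2.png',cv2.resize(a,None,fx=3,fy=3))
E
```

```text
clock: 5.15
tool_pos: [0.5067, 0.2249, 0.1772]
eef_rot: [-0.597, 0.378, -0.377, 0.599]
contact_force: [-0.1, -0.9, 0.6]
opening: 0.005
t 5.15 pos [0.5067 0.2249 0.1772] F [-0.1 -0.9  0.6] open 0.0
[[ 0.43   0.     0.903]
 [-0.903  0.002  0.43 ]
 [-0.002 -1.     0.001]]
tip at knob+0.030: shift mm [-80.4  44.4  35.6]
tip at knob+0.000: shift mm [-80.3  74.4  35.6]
```

View pics/side2.png

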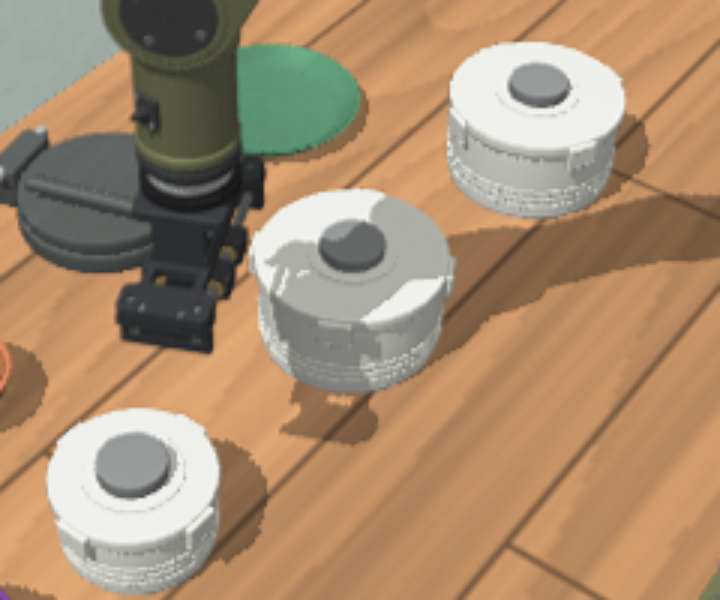

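The middle knob (crop 352,245) now sits low: shut, with no sleeve showing. Now the small one.

```bash
python3 -m inch '-30 0 13 0; -60 0 27 0; -80 10 36 0; -80 30 36 0; -80 50 36 0; -80 58 36 0; -80 62 36 0; -80 66 36 0; -80 70 36 0; -80 74 36 0'; python3 go.py small;  python3 -m inch '0 3 0 0; 0 6 0 0; 0 8 0 0; 0 10 0 0; 0 11 0 0; 0 11 0 0'
```

```text
clock: 6.2
tool_pos: [0.5061, 0.3089, 0.1032]
eef_rot: [-0.597, 0.378, -0.379, 0.598]
contact_force: [-1.5, -0.2, 3.9]
opening: 0.0
t 6.2 pos [0.5061 0.3089 0.1032] F [-1.5 -0.2  3.9] open 0.0
[[ 0.427  0.001  0.904]
 [-0.904  0.001  0.427]
 [-0.    -1.     0.001]]
tip at knob+0.030: shift mm [ -4.4 -29.8   0.2]
tip at knob+0.000: shift mm [-4.4  0.2  0.1]
clock: 6.8
tool_pos: [0.5061, 0.3089, 0.093]
eef_rot: [-0.597, 0.378, -0.379, 0.598]
contact_force: [-0.8, -1.2, 11.4]
opening: 0.001
```

```bash
python3 -m inch '0 0.5 0 0; 0 0.5 0 0'; python3 -m inch '0 -4 0 0; 0 -8 0 0; 0 -14 0 0; 0 -20 0 0; 0 -26 0 0; 0 -45 0 0; 0 -75 0 0; 0 -110 0 0; 30 -130 -10 0; 60 -140 -50 0'; python3 -m inch '40 0 -30 0; 80 0 -60 0; 120 0 -90 0; 140 0 -90 0; 140 0 -90 0'; python3 - <<'E'
from plant import r
import cv2,numpy as np,pickle
for n in('side','top'):
    d=r.snapshot(n);pickle.dump(d,open(n+'3.pkl','wb'));cv2.imwrite(f'pics/{n}3.png',d['frame'][:,:,::-1])
a=d=pickle.load(open('side3.pkl','rb'))['frame'][100:300,220:460,::-1];cv2.imwrite('pics/side3c.png',cv2.resize(a,None,fx=3,fy=3))
E
```

```text
clock: 7.0
tool_pos: [0.5061, 0.3089, 0.0929]
eef_rot: [-0.597, 0.378, -0.379, 0.598]
contact_force: [-2.0, -1.2, 14.1]
opening: 0.005
clock: 8.0
tool_pos: [0.49, 0.2359, 0.2332]
eef_rot: [-0.595, 0.376, -0.379, 0.6]
contact_force: [0.5, -0.7, 0.3]
opening: 0.005
clock: 8.5
tool_pos: [0.4654, 0.0653, 0.2313]
eef_rot: [0.597, -0.38, 0.381, -0.596]
contact_force: [0.8, 1.7, 0.2]
opening: 0.005
```

View pics/side3c.png

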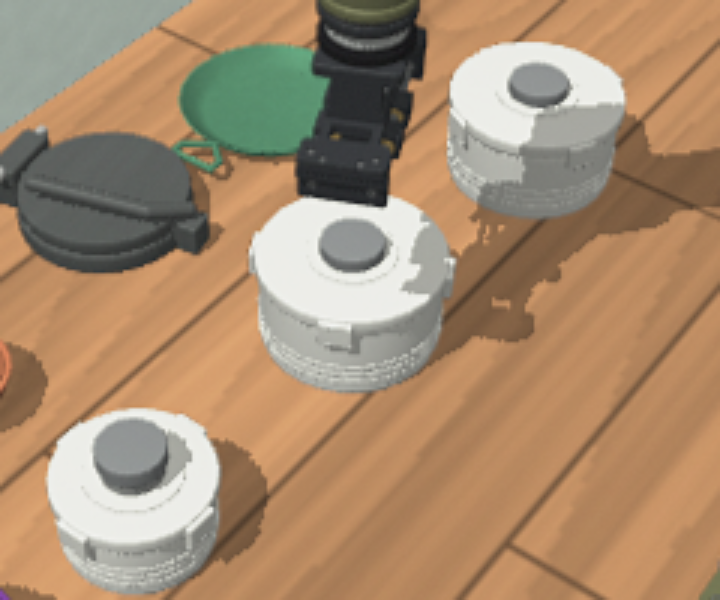

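View pics/top3.png

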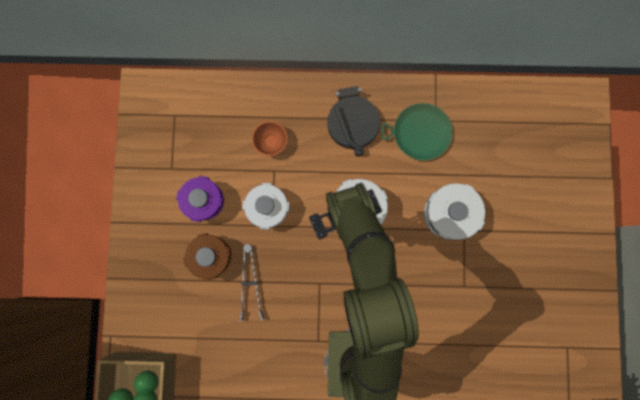

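```bash
python3 -m inch '0 -10 0 0; 0 -10 0 0; 0 -10 0 0; 0 -10 0 0; 0 -10 0 0; 0 -10 0 0; 0 -10 0 0; 0 -10 0 0; 0 -10 0 0; 0 -10 0 0'; python3 - <<'E'
from h import *
from plant import r
d=r.snapshot('side')
for n,a,xy,sh in(('small',(263.5,251),(.5043,.3129),.096),('mid',(337,181),(.5053,.0118),.116),('right',(399.5,127.5),(.497,-.2918),.116)):
    p,e=cap(d,a);s=least_squares(lambda z:proj(d,[*xy,z[0]])-p,[.1]);print(n,p,np.round(e,1),'top z',s.x,'above shut',s.x-sh)
s=r.get_state();print(s['clock'],s['contact_force'],s['tool_pos'])
E
```

```text
clock: 9.6
tool_pos: [0.4649, 0.0689, 0.241]
eef_rot: [0.597, -0.378, 0.378, -0.597]
contact_force: [-1.0, 1.0, 0.7]
opening: 0.007
small [262.83437729 248.54903221] [18.1 24.2] top z [0.10989829] above shut [0.01389829]
mid [336.89198875 179.77414703] [13.8 21.2] top z [0.11241775] above shut [-0.00358225]
right [399.29168701 126.4186554 ] [10.8 18.5] top z [0.11533066] above shut [-0.00066934]
9.65 [ 0.09233541 -0.8381467   0.10222934] [0.46494885 0.06894808 0.24101983]
```

Both pressed knobs moved by about 17 mm in the expected direction. The constant 3 mm low offset was there before the presses too. The right knob hasn't changed. Handing in.

```bash
python3 -c "
from plant import r
print(r.finish_job())"
```

```text
the job is handed in; nothing more can be done
None
```

The smallest warmer is open with its knob standing up, and both big warmers are latched shut. I handed the job in at about 9.7 s.

- **Middle big warmer:** it was open at the start. One press to the stop shut it. The press ended at about 17 N, slightly over the advised 8 to 15 N.
- **Small warmer:** one press to the stop, ending at about 14 N, opened it.
- **Right big warmer:** it was already shut, so I did not touch it.

**Last checks:**
- **Knob heights:** the small knob top had risen about 17 mm and the middle one had dropped about 17 mm. The right one had not changed.
- **Measurement offset:** the single-view heights for the small and middle knobs read 3 to 4 mm lower than the text gives. That put the small knob at +13.9 mm and the middle at −3.6 mm relative to shut. The two-view heights before the presses were low by a similar 3 to 4 mm, so I took it as calibration error.
- **Surroundings:** in the last pictures the comal, tortilla press, tongs and bowl stood where they were at the start. The arm was clear of everything.

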